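# Draw out the shelf's leaf to its line and hold it level

### The job

Draw the extra leaf out of the pick-up shelf: first swing the leaf lock's lever over into the notch marked with the stroke and leave it seated there, then slide the leaf outward, away from yourself, until the dark line across it lies right over the outer edge of the shelf. At that point more than half of the leaf hangs out and it would tip, so do not let it dip on the way or at the end: finish still holding its tail end so that it lies level and still on the shelf, and keep holding, since the prop goes under it next. Leave the cups, the pitcher and the tamper where they stand.

Things in the scene. Friction and masses are not known exactly. Their poses are not given: they have to be found in the camera images.
- shelf: Pick-up shelf, fixed: dark wood top 380 x 380 mm on steel legs, top face 100 mm above the counter. Origin on the counter under the leaf's centreline, midway between near and outer edge; x outward (the slide, away from the robot), y left. Top spans x -190..190, y -115..265. Aluminium guide bars (10 high, 12 wide, no lip) at y -93 and 93 leave the leaf 2 mm play a side.
- shelf_edge (a point): Point on the shelf's outer edge at the middle of the leaf's track, at the height of the top face (shelf frame 190, 0, 100 mm). Axes as the shelf's.
- leaf: Loose pale board 360 (x) x 170 x 16 mm, about 0.66 kg (varies), flat on the shelf between the bars, x along the shelf's x. Origin: centre of its underside; outer end x 180, tail end x -180; balance point 190 mm from the outer end. A notch in its left edge, 20 deep, x -31..17, takes the lock's cam. At the start its outer end is 10 mm inside to 10 mm beyond the shelf's edge. Slides with 2 to 6 N.
- leaf_line (a point): Middle of the dark line across the leaf's top face, 4 mm wide, 225 mm from the outer end (leaf frame -45, 0, 16 mm). The leaf is drawn right when this point is over the shelf's outer edge: x = 0 in the axes of shelf_edge. At the start it lies 215 to 235 mm behind it.
- leaf_handle (a point): Middle of the grip bar of the bow handle near the leaf's tail end (leaf frame -145, 0, 43 mm): round aluminium bar, 10 mm diameter, 100 mm long along the leaf's y, axis 27 mm above the leaf's top face (22 mm free below) and 143 mm above the counter. Can be pinched from above, fingers closing along the leaf's x.
- lock_pivot (a point): Vertical pivot axis of the leaf lock's lever, at the height of the shelf's top face (shelf frame 20, 101, 100 mm), beside the left guide bar.
- leaf_lock (a joint): Lever angle q, rad, growing clockwise from above. 0: locked notch, arm 0.9 rad from the shelf's +y towards its tail side (-x), cam in the leaf's edge notch, leaf blocked outward. 1.10: free notch, marked by a pale stroke on the plate, arm 0.2 rad past +y outward, cam clear. Stops -0.08, 1.32. A spring plunger between two ribs holds each notch (about 4 N at the knob to leave) and draws it in within 0.05 rad.
- lock_knob (a point): Grip point on the lever's upright black knob, 24 mm in diameter, 53 mm above the shelf's top face (knob from 29 to 73 mm above it), 100 mm from the pivot axis. At lever angle q it is at pivot + 100 mm * (-sin(0.9 - q), cos(0.9 - q)) in the shelf's x, y.
- cup: White coffee cup 68 mm across, 60 mm high, standing on the shelf's outer left corner. Leave alone. Origin: centre of its underside.
- pitcher: Steel milk pitcher 90 mm across, 105 mm high, with a handle, on the counter beside the shelf. Leave alone. Origin: centre of its underside.
- paper_cup: Takeaway cup with a black lid, 87 mm across, 122 mm high, on the counter beside the shelf. Leave alone. Origin: centre of its underside.
- tamper: Steel coffee tamper standing on its 58 mm base, 85 mm high, on the counter right of the shelf. Leave alone. Origin: centre of its underside.

How it is judged:
On the way:
1. the lock's lever rests in the marked free notch (1.10 rad, within 0.08) while the leaf is still in (value of joint leaf_lock between 1.02 and 1.18 rad and velocity of joint leaf_lock between -0.1 and 0.1 rad/s and x of leaf_line in the frame of shelf_edge below -0.18 m), for 0.3 s.
At the end, for the whole second after the job is handed in: Lever in the marked notch (1.10 rad +-0.08); leaf line over the shelf's outer edge within 8 mm; leaf level (0.035 rad), still (10 mm/s), in line (0.06 rad), seated on the shelf, held by the fingers (over 0.5 N), carried by nothing else; the four bystanders upright and within 30 mm (value of joint leaf_lock between 1.02 and 1.18 rad and x of leaf_line in the frame of shelf_edge between -0.008 and 0.008 m and z of leaf_line in the frame of shelf_edge between 0.01 and 0.021 m and angle between leaf's own z axis and vertical below 0.035 rad and angle between the x axis of leaf and the x axis of shelf, either way round below 0.06 rad and linear speed of leaf below 0.01 m/s and contact force between each of the fingers, shelf and leaf above 0.5 N and contact force between leaf and cup below 0.2 N and contact force between leaf and pitcher below 0.2 N and contact force between leaf and paper_cup below 0.2 N and contact force between leaf and tamper below 0.2 N and distance of each of cup, pitcher, paper_cup, tamper from where it was at the start of the episode below 0.03 m and angle between each of cup, pitcher, paper_cup, tamper's own z axis and vertical below 0.2 rad); the arm keeps its last pose, push and grip.
It fails at once if the leaf dips or tips (over 0.12 rad) (angle between leaf's own z axis and vertical above 0.12 rad).
It fails at once if the white coffee cup is knocked over or pushed away (distance of cup from where it was at the start of the episode above 0.03 m or angle between cup's own z axis and vertical above 0.4 rad).
It fails at once if the steel milk pitcher is knocked over or pushed away (distance of pitcher from where it was at the start of the episode above 0.03 m or angle between pitcher's own z axis and vertical above 0.4 rad).
It fails at once if the takeaway cup is knocked over or pushed away (distance of paper_cup from where it was at the start of the episode above 0.03 m or angle between paper_cup's own z axis and vertical above 0.4 rad).
It fails at once if the tamper is knocked over or pushed away (distance of tamper from where it was at the start of the episode above 0.03 m or angle between tamper's own z axis and vertical above 0.4 rad).
It also fails if it takes over 58 s, if anything falls off the work surface, if the arm or the gripper's body presses on something with over 40 N, if the wrist force passes 120 N, or if a joint passes its speed limit or range.

### The arm

A 7-joint arm with a two-finger parallel gripper is mounted at the origin on the work surface. World frame = base frame: x ahead of the robot, y to its left, z up, the work surface at z = 0. Lengths are in m, angles in rad, forces in N, time in s.
With the tool pointing down it reaches from about 0.35 to 0.9 m from the base axis. Payload 19.9 kg.
Tool frame: the origin (TCP) lies at the very end of the fingers, on their centre line; the grasp point (between the pads) lies ctrl.pinch_z behind it (ctrl.pinch_z is the distance from the TCP to the grasp point, in m); z points along the fingers, y is the line along which they close (so a half turn about z gives the same grasp; the last joint's range is limited). The gripper opens to 94 mm and grips with 3 to 60 N. Pads are 16 mm wide; open, the fingers measure 119 mm over their backs; the gripper's body (75 mm by 177 mm) begins 78 mm behind the grasp point.
Start: joints at [1.065, 0.417, -0.01, 1.614, 0.005, 1.111, -0.053], TCP at [0.28, -0.559, 0.205] pointing down, gripper open.
Joint ranges: [-2.81, 2.81], [-0.39, 2.02], [-1.27, 1.25], [0.06, 2.57], [-1.19, 4.33], [0.19, 2], [-2.82, 2.82]. Speed limits (rad/s): [1.89, 1.89, 2.39, 2.39, 3.01, 3.01, 3.01].

### API

Orientations are given as [roll, pitch, yaw] about the fixed x, y, z axes, in that order (R = Rz(yaw) Ry(pitch) Rx(roll)).
In Python, from plant import get_obs, viewer, ctrl gives the robot as it stands.
- The arm moves only by the tool carry_out, never from a script. Its arguments are lists of equal length, an entry for each row: "xyz": the shift along the tool's x, y, z scaled (see below), a list of three; "rot": the turn, a rotation vector about the tool's x, y, z scaled (see below), a list of three; "gripper": the closure, from 0 (fully open) to 1 (shut). A call has 1 to 20 rows; each row shifts and turns the commanded pose from where the row before left it, along the tool's axes as they then stand; what a row does not reach is not made up. The controller multiplies each number of a shift by 600 mm and each number of a turn by pi rad. A row lasts 1/10 s, in which the tool goes at most 50 mm and 8.59 degrees, less where a joint would pass 70% of its speed; a pose out of reach is approached as far as the arm can. A call with a number of a shift or a turn outside -1 to 1 is refused whole. A call with a gripper value outside its range is refused whole. The fingers move at their own pace and stop on an object; "squeeze" is the grip in N (left out, the last holds). Time passes only in rows, so rows that do not move let the fingers close. It gives the time, the measured TCP pose, the force, the opening and the grip force at its end, in the units of the state.
- get_obs(): the state, without advancing time (a new reading comes with each control period).
- viewer.grab_frame(name): name is "side" or "top"; returns a dict with "color" (420x560x3 uint8, red, green, blue), "K" (3x3 intrinsics, pixels), "D" ([k1, k2, p1, p2, k3] as OpenCV has them; the pictures are not rectified), "position" and "rotation" of the camera in the world. Camera axes: x right, y up, looking along -z (the intrinsics and any distortion apply to the point x, -y, -z); pixel columns grow to the right and rows downward; lengths in m; the calibration is good to about 2 mm. A picture is of the moment at which its call begins. There is no depth.
- ctrl.sign_off(): hands the job in; it is judged then, once.
The state is a dict: "time": time; "joint_positions": joint angles; "joint_velocities": joint speeds; "joint_torque": joint torques, N m; "eef_pos": TCP position; "tcp_rot": TCP orientation; "force": force on the tool from outside, world axes, zero at the start; "ft_torque": the same for the moment, N m; "finger_gap": opening from 0.0 (shut) to 1.0 (fully open); "grip_force": force on a finger pad.
Only numpy, scipy, OpenCV 4.12 (cv2) and the standard library are available. Lean on these libraries where they do the work, as an engineer would, in place of code of your own. Each camera call takes 0.05 s, during which the arm holds its last target. There are 200 camera calls.

## Working session

There is one attempt and no reset: what is moved stays moved. The work goes in short steps, Python scripts to look and compute and a tool call to move; the robot and the scene stay as the last step left them, time stands still between calls to the robot, and variables do not carry over. Pictures are saved under pics/ and viewed, at most 10 in all, crops included, and the job is handed in when it is done.

Besides the shell and the picture viewer there is one more tool, called after "Call:" as a command line: name --argument value ..., lists and objects as JSON in quotes. carry_out: Moves the arm, as the interface text tells. Shifts and turns lie within -1 to 1; 1 stands for 600 mm of shift or pi rad of turn. Its arguments: {"type":"object","properties":{"xyz":{"type":"array","items":{"type":"array","items":{"type":"number"}}},"rot":{"type":"array","items":{"type":"array","items":{"type":"number"}}},"gripper":{"type":"array","items":{"type":"number"}},"squeeze":{"type":"number"}},"required":["xyz","rot","gripper"]}

```bash
mkdir -p pics
python3 - <<'E'
from plant import get_obs, viewer, ctrl
import cv2,numpy as np
np.set_printoptions(precision=4,suppress=True)
o=get_obs();print(o['time'],o['eef_pos'],o['tcp_rot'],o['force'],o['finger_gap'],ctrl.pinch_z)
for n in('side','top'):
    f=viewer.grab_frame(n);cv2.imwrite(f'pics/{n}0.png',f['color'][...,::-1]);print(n,f['K'],f['D'],f['position'],f['rotation'])
E
```

```text
0.0 [ 0.2794 -0.5586  0.2048] [-3.1403  0.0001  0.4637] [ 0.33    0.4725 -0.2195] 0.9983721929228644 0.0188
side [[501.5033   0.     275.1619]
 [  0.     501.5033 213.9244]
 [  0.       0.       1.    ]] [-0.154  0.     0.     0.     0.   ] [ 0.3185 -0.5482  0.9087] [ 0.702 -0.015 -0.444]
top [[454.5132   0.     284.837 ]
 [  0.     454.5132 208.3812]
 [  0.       0.       1.    ]] [-0.105  0.     0.     0.     0.   ] [0.5368 0.027  1.1456] [ 0.0585  0.0032 -1.6   ]
```

View pics/side0.png

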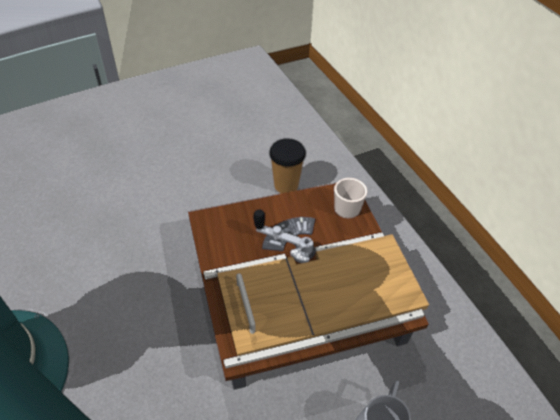

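View pics/top0.png

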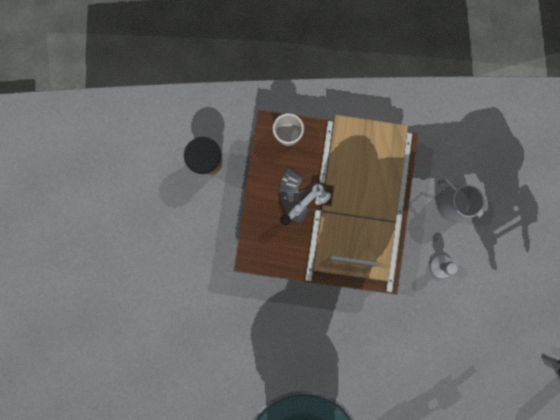

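Run:
```python
import cv2
for n,(x0,x1,y0,y1),s in(('side',(185,435,175,380),2.9),('top',(230,430,100,300),3)):
    i=cv2.imread(f'pics/{n}0.png')[y0:y1,x0:x1]
    cv2.imwrite(f'pics/{n}0c.png',cv2.convertScaleAbs(cv2.resize(i,None,fx=s,fy=s,interpolation=cv2.INTER_CUBIC),alpha=1.3))
```

```text
(no output)
```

View pics/side0c.png

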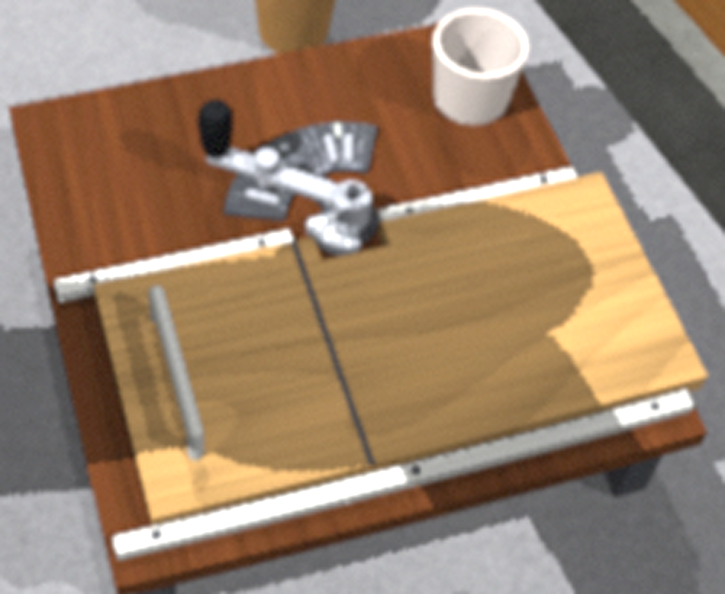

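View pics/top0c.png

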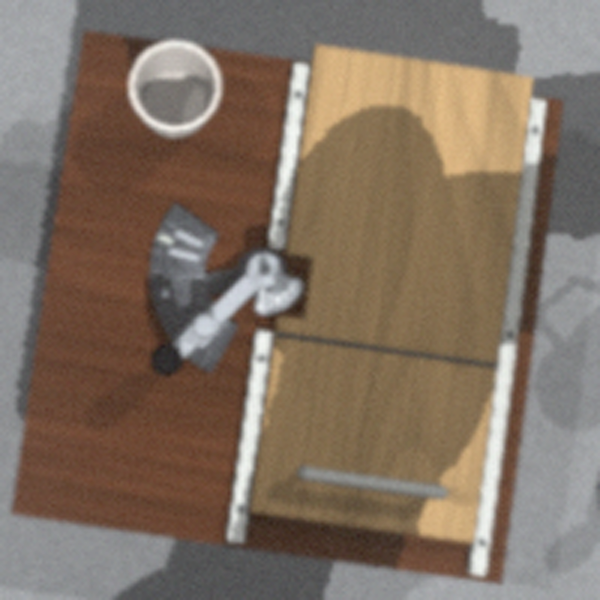

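```bash
cat > h.py <<'E'
from plant import get_obs, viewer, ctrl
import cv2,numpy as np
from scipy.spatial.transform import Rotation as R
from scipy.optimize import least_squares
np.set_printoptions(precision=4,suppress=True)
CV=np.diag([1.,-1,-1])
def load(n):
    f=viewer.grab_frame(n); f['R']=R.from_euler('xyz',f['rotation']).as_matrix() if np.size(f['rotation'])==3 else np.array(f['rotation']); return f
def proj(f,P):
    Rc=(f['R']@CV).T
    return cv2.projectPoints(np.atleast_2d(P).astype(float),cv2.Rodrigues(Rc)[0],-Rc@np.array(f['position']),np.array(f['K']),np.array(f['D']))[0][:,0]
def ray(f,u):
    p=cv2.undistortPoints(np.array([[u]],float),np.array(f['K']),np.array(f['D']))[0,0]
    d=f['R']@CV@np.r_[p,1]; return np.array(f['position']),d/np.linalg.norm(d)
def plane(f,u,z):
    o,d=ray(f,u); return o+d*(z-o[2])/d[2]
def tri(obs):
    return least_squares(lambda X:np.concatenate([proj(f,X)[0]-u for f,u in obs]),[.6,0,.1])
E
python3 - <<'E'
from h import *
S,T=load('side'),load('top')
s=lambda u:(np.array(u)+.5)/2.9-.5+[185,175]
t=lambda u:(np.array(u)+.5)/3-.5+[230,100]
pts=dict(nl=((12,105),(13,513)),nr=((118,588),(500,582)),outr=((703,437),(561,100)),lineL=((295,237),(272,334)),lineR=((372,463),(497,364)),
 hL=((157,288),(303,470)),hR=((195,452),(445,492)),knobtop=((215,107),(166,355)),pivot=((352,188),(264,265)))
for k,(a,b) in pts.items():
    r=tri([(S,s(a)),(T,t(b))]);print(k,r.x,'res',r.fun)
# pose fit: shelf x,y,yaw, leaf dx
def model(p):
    c,sn=np.cos(p[2]),np.sin(p[2]);l=p[3]
    loc=np.array([[-190,265,100],[-190,-115,100],[190,-115,100],[l,83,116],[l,-84,116],[l-100,50,143],[l-100,-50,143]])/1000.
    loc[3:,0]+=p[3]-l/1000; 
    return np.c_[p[0]+c*loc[:,0]-sn*loc[:,1],p[1]+sn*loc[:,0]+c*loc[:,1],loc[:,2]]
ks=['nl','nr','outr','lineL','lineR','hL','hR']
def res(p):
    P=model(p);return np.r_[(proj(S,P)-[s(pts[k][0]) for k in ks]).ravel(),(proj(T,P)-[t(pts[k][1]) for k in ks]).ravel()]
r=least_squares(res,[.6,0,-.1,-.035]);p=r.x;print(p,abs(r.fun).max())
c,sn=np.cos(p[2]),np.sin(p[2]);Rz=np.array([[c,-sn],[sn,c]])
for q in(0,1.1):
    print('knob',q,p[:2]+Rz@(np.array([.02,.101])+.1*np.array([-np.sin(.9-q),np.cos(.9-q)])))
print('pivot',p[:2]+Rz@[.02,.101],'handle',p[:2]+Rz@[p[3]-.1,0])
print('cup,pitch,paper,tamp',plane(T,(288,128),.06),plane(T,(469,201),.105),plane(T,(203,155),.122),plane(T,(451,268),.085))
E
```

```text
nl [0.4594 0.1491 0.0999] res [-0.3836  0.0055  0.1211 -0.3951]
nr [ 0.3935 -0.2233  0.0951] res [ 0.0026 -0.0001 -0.0011  0.0033]
outr [ 0.7672 -0.2888  0.0898] res [ 0.6113 -0.0882 -0.3531  0.7041]
lineL [ 0.5904 -0.0525  0.1139] res [-0.5628  0.0446  0.2347 -0.6187]
lineR [ 0.5602 -0.2222  0.1143] res [ 0.3177 -0.0283 -0.1547  0.388 ]
hL [ 0.4863 -0.0691  0.1415] res [ 0.2632 -0.0133 -0.1024  0.3017]
hR [ 0.4651 -0.1762  0.126 ] res [ 0.4702 -0.0276 -0.2011  0.5804]
knobtop [0.5719 0.0293 0.1701] res [ 0.6724 -0.043  -0.2534  0.7031]
pivot [ 0.6383 -0.0456  0.1337] res [ 0.596  -0.0558 -0.2542  0.6395]
[ 0.5992 -0.1442 -0.1747 -0.0254] 7.251648544908676
knob 0 [0.5701 0.0267]
knob 1.1 [0.673  0.0449]
pivot [ 0.6364 -0.0482] handle [ 0.4756 -0.1224]
cup,pitch,paper,tamp [0.7955 0.0153 0.06  ] [ 0.6025 -0.4016  0.105 ] [0.7244 0.2118 0.122 ] [ 0.447  -0.3585  0.085 ]
```

Call:
carry_out --xyz '[[0,0,-0.016],[0,0,-0.016],[0,0,-0.016],[0,0,-0.016],[0,0,-0.016],[0,0,-0.016],[0,0,-0.016],[0,0,-0.016],[0,0,0]]' --rot '[[0,0,-0.044],[0,0,-0.044],[0,0,-0.044],[0,0,-0.044],[0,0,-0.044],[0,0,-0.044],[0,0,-0.044],[0,0,-0.044],[0,0,0]]' --gripper '[0,0,0,0,0,0,0,0,0]'

```text
time: 1.1
eef_pos: [0.2797, -0.5594, 0.2832]
tcp_rot: [3.141, 0.001, 1.572]
force: [0.7, -0.3, -1.4]
finger_gap: 1.001
grip_force: 0.0
```

Call:
carry_out --xyz '[[0.0544,0.027,0],[0.0544,0.027,0],[0.0544,0.027,0],[0.0544,0.027,0],[0.0544,0.027,0],[0.0544,0.027,0],[0.0544,0.027,0],[0.0544,0.027,0],[0.0544,0.027,0],[0.0544,0.027,0],[0.0544,0.027,0],[0.0544,0.027,0],[0.0544,0.027,0],[0.0544,0.027,0],[0.0544,0.027,0],[0.0544,0.027,0],[0.0544,0.027,0],[0.0544,0.027,0],[0,0,0],[0,0,0]]' --rot '[[0,0,0],[0,0,0],[0,0,0],[0,0,0],[0,0,0],[0,0,0],[0,0,0],[0,0,0],[0,0,0],[0,0,0],[0,0,0],[0,0,0],[0,0,0],[0,0,0],[0,0,0],[0,0,0],[0,0,0],[0,0,0],[0,0,0],[0,0,0]]' --gripper '[0,0,0,0,0,0,0,0,0,0,0,0,0,0,0,0,0,0,0,0]'

```text
time: 3.1
eef_pos: [0.5717, 0.0288, 0.2814]
tcp_rot: [-3.14, -0.0, 1.567]
force: [1.1, -0.9, 0.1]
finger_gap: 1.0
grip_force: 0.0
```

Call:
carry_out --xyz '[[0,0,0.03],[0,0,0.03],[0,0,0.03],[0,0,0.03],[0,0,0.03],[0,0,0.03],[0,0,0.03],[0,0,0.03],[0,0,0],[0,0,0]]' --rot '[[0,0,0],[0,0,0],[0,0,0],[0,0,0],[0,0,0],[0,0,0],[0,0,0],[0,0,0],[0,0,0],[0,0,0]]' --gripper '[0,0,0,0,0,0,0,0,0,0]'

```text
time: 4.1
eef_pos: [0.5717, 0.0274, 0.1385]
tcp_rot: [-3.141, 0.0, 1.567]
force: [0.2, 0.3, 0.8]
finger_gap: 1.002
grip_force: 0.0
```

Call:
carry_out --xyz '[[0,0,0],[0,0,0],[0,0,0],[0,0,0],[0,0,0],[0,0,0],[0,0,0],[0,0,0],[0,0,0],[0,0,0]]' --rot '[[0,0,0],[0,0,0],[0,0,0],[0,0,0],[0,0,0],[0,0,0],[0,0,0],[0,0,0],[0,0,0],[0,0,0]]' --gripper '[1,1,1,1,1,1,1,1,1,1]' --squeeze 15

```text
time: 5.1
eef_pos: [0.571, 0.0291, 0.1381]
tcp_rot: [-3.14, -0.001, 1.57]
force: [-7.5, 4.1, 3.8]
finger_gap: 0.251
grip_force: 15.0
```

Run:
```python
import numpy as np
c,s=np.cos(-.1747),np.sin(-.1747);Rz=np.array([[c,-s],[s,c]])
q=np.linspace(0,1.1,12)
K=np.array([.5992,-.1442])+(Rz@(np.array([[.02],[.101]])+.1*np.array([-np.sin(.9-q),np.cos(.9-q)]))).T
print(K.round(4));d=np.diff(K,axis=0)/.6;print(d[:,::-1].round(4).tolist())
```

```text
[[0.5701 0.0266]
 [0.5779 0.0329]
 [0.5863 0.0383]
 [0.5952 0.0429]
 [0.6045 0.0465]
 [0.6141 0.0493]
 [0.624  0.051 ]
 [0.6339 0.0518]
 [0.6439 0.0515]
 [0.6538 0.0503]
 [0.6636 0.048 ]
 [0.673  0.0448]]
[[0.0104, 0.013], [0.0091, 0.014], [0.0076, 0.0148], [0.0061, 0.0155], [0.0045, 0.016], [0.0029, 0.0164], [0.0013, 0.0166], [-0.0004, 0.0167], [-0.0021, 0.0165], [-0.0037, 0.0162], [-0.0053, 0.0158]]
```

Call:
carry_out --xyz '[[0.0052,0.0065,0],[0.0052,0.0065,0],[0.0045,0.007,0],[0.0045,0.007,0],[0.0038,0.0074,0],[0.0038,0.0074,0],[0.003,0.0078,0],[0.003,0.0078,0],[0.0022,0.008,0],[0.0022,0.008,0],[0,0,0]]' --rot '[[0,0,0],[0,0,0],[0,0,0],[0,0,0],[0,0,0],[0,0,0],[0,0,0],[0,0,0],[0,0,0],[0,0,0],[0,0,0]]' --gripper '[1,1,1,1,1,1,1,1,1,1,1]'

```text
time: 6.2
eef_pos: [0.616, 0.0513, 0.1379]
tcp_rot: [-3.141, -0.001, 1.57]
force: [-2.7, 4.2, -1.8]
finger_gap: 0.248
grip_force: 15.0
```

Call:
carry_out --xyz '[[0.0014,0.008,0],[0.0014,0.008,0],[0.0005,0.008,0],[0.0005,0.008,0],[-0.0003,0.0082,0],[-0.0003,0.0082,0],[-0.0012,0.0082,0],[-0.0012,0.0082,0],[-0.002,0.008,0],[-0.002,0.008,0],[-0.0028,0.0078,0],[-0.0028,0.007,0],[0,0,0],[0,0,0]]' --rot '[[0,0,0],[0,0,0],[0,0,0],[0,0,0],[0,0,0],[0,0,0],[0,0,0],[0,0,0],[0,0,0],[0,0,0],[0,0,0],[0,0,0],[0,0,0],[0,0,0]]' --gripper '[1,1,1,1,1,1,1,1,1,1,1,1,1,1]'

```text
time: 7.6
eef_pos: [0.6735, 0.045, 0.1382]
tcp_rot: [3.141, 0.0, 1.57]
force: [0.1, 1.6, -6.0]
finger_gap: 0.252
grip_force: 15.0
```

Call:
carry_out --xyz '[[0,0,0],[0,0,0],[0,0,0],[0,0,0],[0,0,-0.03],[0,0,-0.03],[0,0,-0.03],[0,0,-0.03],[-0.04,-0.055,-0.03],[-0.04,-0.055,0],[-0.04,-0.055,0],[-0.04,-0.055,0],[-0.04,-0.055,0],[0,0,0]]' --rot '[[0,0,0],[0,0,0],[0,0,0],[0,0,0],[0,0,0],[0,0,0],[0,0,0],[0,0,0],[0,0,0],[0,0,0],[0,0,0],[0,0,0],[0,0,0],[0,0,0]]' --gripper '[0.5,0.5,0.5,0.5,0.5,0.5,0.5,0.5,0.5,0.5,0.5,0.5,0.5,0.5]'

```text
time: 9.0
eef_pos: [0.5052, -0.078, 0.2285]
tcp_rot: [-3.141, 0.002, 1.565]
force: [2.0, 1.0, 0.6]
finger_gap: 0.497
grip_force: 0.0
```

Run:
```python
from h import *
S,T=load('side'),load('top')
print(get_obs()['eef_pos'])
a=S['color'][175:345,185:435,::-1];b=T['color'][100:300,230:430,::-1]
r=lambda i,s:cv2.convertScaleAbs(cv2.resize(i,None,fx=s,fy=s,interpolation=cv2.INTER_CUBIC),alpha=1.3)
cv2.imwrite('pics/s1.png',r(a,3));cv2.imwrite('pics/t1.png',r(b,3))
P=lambda q:np.array([.5992,-.1442,0])+R.from_euler('z',-.1747).apply(np.array([.02,.101,.173])+.1*np.array([-np.sin(.9-q),np.cos(.9-q),0]))
for q in(.95,1.02,1.1,1.18,1.25):print(q,(proj(S,P(q))[0]-[185,175])*3+1,(proj(T,P(q))[0]-[230,100])*3+1)
```

```text
[ 0.5081 -0.0752  0.2289]
0.95 [330.6522  45.8341] [133.9104 236.8262]
1.02 [340.8737  44.5418] [136.1532 227.3973]
1.1 [352.6903  43.7184] [139.5184 216.8537]
1.18 [364.5914  43.5948] [143.7168 206.6217]
1.25 [375.0253  44.0604] [148.0521 197.9753]
```

View pics/s1.png

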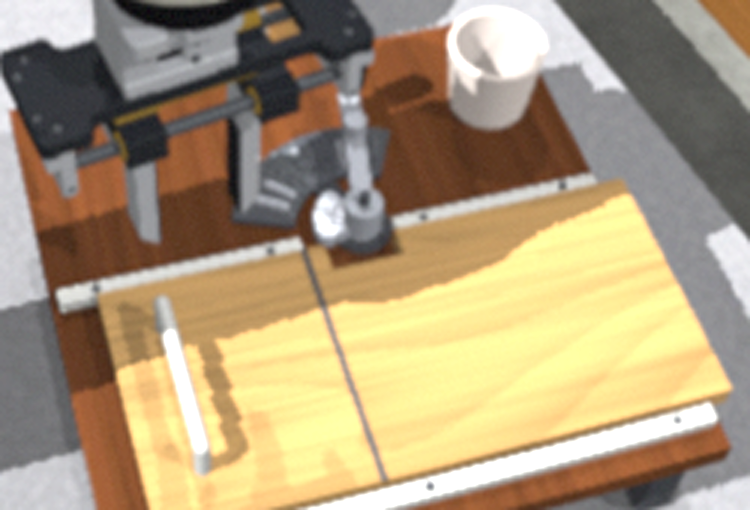

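Call:
carry_out --xyz '[[-0.0262,-0.018,0],[-0.0262,-0.018,0],[-0.0262,-0.018,0],[0,0,0],[0,0,0],[0,0,0],[0,0,0]]' --rot '[[0,0,0],[0,0,0],[0,0,0],[0,0,0.0272],[0,0,0.0272],[0,0,0],[0,0,0]]' --gripper '[0.4,0.4,0.4,0.4,0.4,0.4,0.4]'

```text
time: 9.8
eef_pos: [0.4763, -0.1209, 0.2282]
tcp_rot: [3.142, -0.0, 1.403]
force: [0.2, 0.4, 0.1]
finger_gap: 0.598
grip_force: 0.0
```

Run:
```python
from h import *
S=load('side')
o=get_obs();print(o['eef_pos'],o['tcp_rot'])
a=S['color'][175:345,185:435,::-1]
cv2.imwrite('pics/s2.png',cv2.convertScaleAbs(cv2.resize(a,None,fx=3,fy=3,interpolation=cv2.INTER_CUBIC),alpha=1.3))
```

```text
[ 0.4762 -0.121   0.2282] [-3.1415 -0.0004  1.4024]
```

View pics/s2.png

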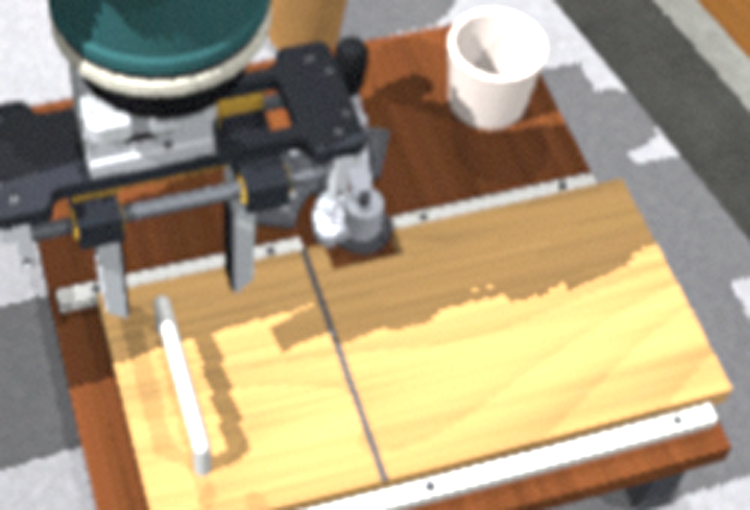

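Knob top at about (351, 43) in the crop, matching the 1.10 rad prediction (353, 44): the lever is in the marked notch. Next, the handle.

Call:
carry_out --xyz '[[0,0,0.029],[0,0,0.029],[0,0,0.029],[0,0,0.029],[0,0,0.029],[0,0,0.029],[0,0,0],[0,0,0]]' --rot '[[0,0,0],[0,0,0],[0,0,0],[0,0,0],[0,0,0],[0,0,0],[0,0,0],[0,0,0]]' --gripper '[0.4,0.4,0.4,0.4,0.4,0.4,0.4,0.4]'

```text
time: 10.65
eef_pos: [0.476, -0.1214, 0.1242]
tcp_rot: [-3.141, -0.0, 1.4]
force: [0.4, 0.3, -0.4]
finger_gap: 0.598
grip_force: 0.0
```

Call:
carry_out --xyz '[[0,0,0],[0,0,0],[0,0,0],[0,0,0],[0,0,0],[0,0,0],[0,0,0],[0,0,0],[0,0,0],[0,0,0]]' --rot '[[0,0,0],[0,0,0],[0,0,0],[0,0,0],[0,0,0],[0,0,0],[0,0,0],[0,0,0],[0,0,0],[0,0,0]]' --gripper '[1,1,1,1,1,1,1,1,1,1]' --squeeze 40

```text
time: 11.65
eef_pos: [0.4756, -0.1217, 0.1239]
tcp_rot: [-3.141, -0.0, 1.399]
force: [-2.2, 0.1, 2.7]
finger_gap: 0.093
grip_force: 40.0
```

Run:
```python
from h import *
o=get_obs();print(o['eef_pos'],o['tcp_rot'],o['force'],o['ft_torque'],o['finger_gap'])
```

```text
[ 0.4756 -0.1217  0.1239] [-3.1413 -0.      1.3987] [-2.2043  0.1493  2.7296] [ 0.0243  0.3826 -0.0246] 0.0927653524896512
```

Call:
carry_out --xyz '[[0,0.004,0],[0,0.008,0],[0,0.012,0],[0,0.014,0],[0,0.014,0],[0,0.014,0],[0,0.014,0],[0,0.014,0],[0,0.014,0],[0,0.014,0],[0,0.012,0],[0,0.008,0],[0,0.004,0],[0,0,0]]' --rot '[[0,0,0],[0,0,0],[0,0,0],[0,0,0],[0,0,0],[0,0,0],[0,0,0],[0,0,0],[0,0,0],[0,0,0],[0,0,0],[0,0,0],[0,0,0],[0,0,0]]' --gripper '[1,1,1,1,1,1,1,1,1,1,1,1,1,1]'

```text
time: 13.05
eef_pos: [0.5612, -0.1364, 0.1238]
tcp_rot: [-3.139, 0.0, 1.399]
force: [-9.8, 1.3, 11.5]
finger_gap: 0.094
grip_force: 40.0
```

Call:
carry_out --xyz '[[0,0.004,0],[0,0.008,0],[0,0.012,0],[0,0.014,0],[0,0.014,0],[0,0.014,0],[0,0.014,0],[0,0.014,0],[0,0.014,0],[0,0.014,0],[0,0.014,0],[0,0.012,0],[0,0.01,0],[0,0.008,0],[0,0.004,0],[0,0,0]]' --rot '[[0,0,0],[0,0,0],[0,0,0],[0,0,0],[0,0,0],[0,0,0],[0,0,0],[0,0,0],[0,0,0],[0,0,0],[0,0,0],[0,0,0],[0,0,0],[0,0,0],[0,0,0],[0,0,0]]' --gripper '[1,1,1,1,1,1,1,1,1,1,1,1,1,1,1,1]'

```text
time: 14.65
eef_pos: [0.662, -0.1539, 0.1239]
tcp_rot: [-3.14, 0.0, 1.399]
force: [-9.2, 0.6, 9.4]
finger_gap: 0.095
grip_force: 40.0
```

Run:
```python
from h import *
S,T=load('side'),load('top')
o=get_obs();print(o['eef_pos'],o['tcp_rot'],o['force'],o['ft_torque'])
d=o['eef_pos'][:2]-np.array([.5992,-.1442]);print('shelf-frame',R.from_euler('z',.1747).apply(np.r_[d,0]))
a=S['color'][195:395,255:505,::-1]
cv2.imwrite('pics/s3.png',cv2.convertScaleAbs(cv2.resize(a,None,fx=3,fy=3,interpolation=cv2.INTER_CUBIC),alpha=1.3))
sh=lambda x,y,z:np.array([.5992,-.1442,0])+R.from_euler('z',-.1747).apply([x,y,z])
for n,p in dict(edgeR=(.19,-.115,.1),edgeL93=(.19,.265,.1)).items():print(n,(proj(S,sh(*p))[0]-[255,195])*3+1)
for l in(.15,.16,.17,.18):print(l,[(proj(S,sh(l,y,.116))[0]-[255,195])*3+1 for y in(-.084,.084)])
```

```text
[ 0.662  -0.1539  0.1239] [-3.1401  0.      1.3988] [-7.7915  1.7546  8.4771] [ 0.4064  1.722  -0.0026]
shelf-frame [0.0635 0.0013 0.    ]
edgeR [523.7153 386.7343]
edgeL93 [300.4323 -48.5816]
0.15 [array([449.9566, 346.9133]), array([346.3042, 133.8226])]
0.16 [array([464.784 , 342.9253]), array([360.0268, 130.7483])]
0.17 [array([479.5155, 338.9492]), array([373.6759, 127.6864])]
0.18 [array([494.1505, 334.9852]), array([387.2511, 124.6372])]
```

View pics/s3.png

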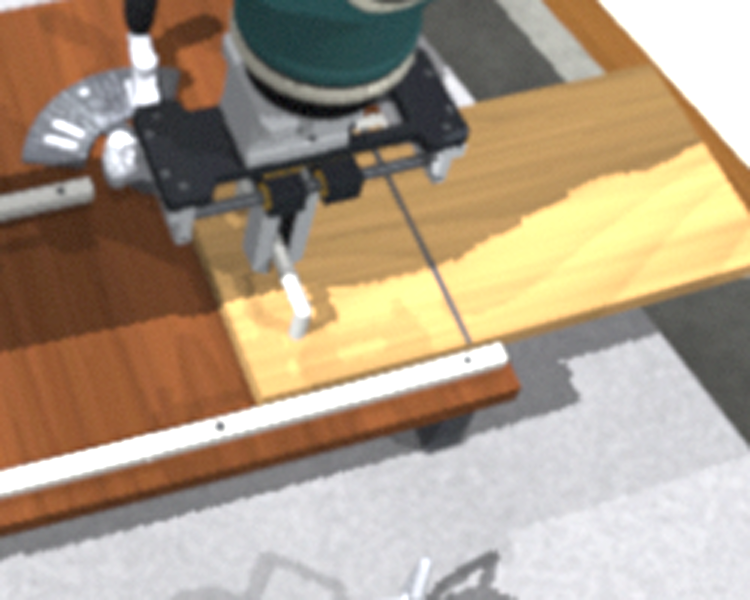

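Run:
```python
from h import *
S,T=load('side'),load('top')
t=lambda u:(np.array(u)+.5)/3-.5+[230,100]
s=lambda u:(np.array(u)+.5)/2.9-.5+[185,175]
s3=lambda u:(np.array(u)+.5)/3-.5+[255,195]
nl,nr,ol,orr=[plane(T,t(u),.1)[:2] for u in((13,513),(500,582),(85,32),(561,100))]
L,Rr=[plane(T,t(u),.116)[:2] for u in((272,334),(497,364))]
print('sizes',np.linalg.norm(ol-nl),np.linalg.norm(orr-nr),np.linalg.norm(ol-orr),np.linalg.norm(nl-nr))
e=(ol-orr)/np.linalg.norm(ol-orr);n=np.array([e[1],-e[0]]);print('yaw',np.arctan2(n[1],n[0]),np.arctan2(*( (nl-nr)[::-1]))-np.pi/2, np.arctan2(*(ol-nl)[::-1]),np.arctan2(*(orr-nr)[::-1]),np.arctan2(*((L-Rr)[::-1]))-np.pi/2)
m=(L+Rr)/2;print('start line from outer edge (top)',n@(m-ol),'from near edge',(m-nl)@n)
ms=(plane(S,s((295,237)),.116)+plane(S,s((372,463)),.116))[:2]/2;print('line mid top',m,'side',ms)
# side now
l3=plane(S,s3((468,342)),.116)[:2];print('now line R, top-edge frame',(l3-ol)@n,'side corner as z.1/.08',[(plane(S,s3((517,392)),z)[:2]-ol)@n for z in(.1,.08)])
# edges in side view near leaf: top-face corner visible?
g=S['color'][195:395,255:505]
cv2.imwrite('pics/e.png',cv2.convertScaleAbs(cv2.resize(g[95:145,140:200,::-1],None,fx=10,fy=10,interpolation=cv2.INTER_CUBIC),alpha=1.5))
i=T['color'][100:300,230:430,::-1][:110]
cv2.imwrite('pics/t3.png',cv2.convertScaleAbs(cv2.resize(i,None,fx=4,fy=4,interpolation=cv2.INTER_CUBIC),alpha=1.6))
```

```text
sizes 0.3774895578029413 0.3780904165288972 0.37695797098845846 0.37698866440150125
yaw -0.16990757322337155 -0.17150156084087276 -0.17177851859010032 -0.17169563176811542 -0.16201335559800478
start line from outer edge (top) -0.2142584633992136 from near edge 0.16323043371479484
line mid top [ 0.575 -0.137] side [ 0.575  -0.1385]
now line R, top-edge frame -0.027383248864787508 side corner as z.1/.08 [np.float64(-0.0053647792649216056), np.float64(0.0043335413550198215)]
```

View pics/e.png

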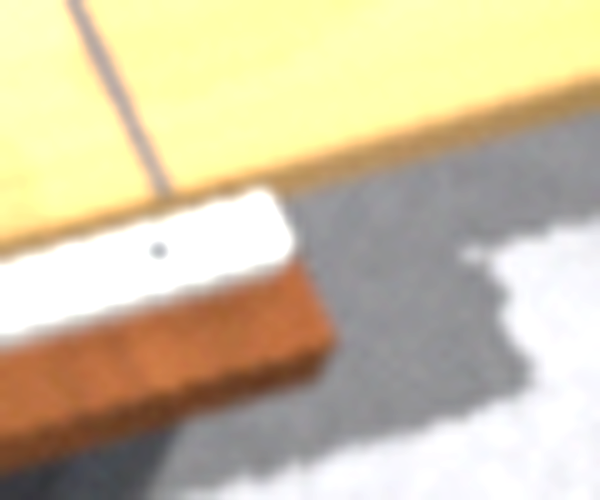

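Run:
```python
from h import *
S=load('side');n=np.array([np.cos(-.171),np.sin(-.171)])
c=plane(S,(428.0,323.5),.1)[:2];l=plane(S,(411.3,308.9),.116)[:2]
print(c,l,n@(l-c),[-n[1],n[0]]@(l-c))
```

```text
[ 0.7643 -0.2893] [ 0.7451 -0.256 ] -0.024592981945168818 0.029549099727455116
```

Call:
carry_out --xyz '[[0,0.005,0],[0,0.01,0],[0,0.012,0],[0,0.008,0],[0,0.005,0],[0,0.003,0],[0,0,0],[0,0,0],[0,0,0],[0,0,0]]' --rot '[[0,0,0],[0,0,0],[0,0,0],[0,0,0],[0,0,0],[0,0,0],[0,0,0],[0,0,0],[0,0,0],[0,0,0]]' --gripper '[1,1,1,1,1,1,1,1,1,1]'

```text
time: 15.9
eef_pos: [0.6873, -0.1584, 0.1239]
tcp_rot: [-3.14, 0.0, 1.399]
force: [-8.7, 1.4, 8.4]
finger_gap: 0.091
grip_force: 40.0
```

Run:
```python
from h import *
S=load('side')
o=get_obs();print(o['time'],o['eef_pos'],o['tcp_rot'],o['force'],o['ft_torque'],o['grip_force'])
print(np.linalg.norm(o['eef_pos'][:2]-np.array([.4756,-.1217])))
n=np.array([np.cos(-.171),np.sin(-.171)]);e=np.array([-n[1],n[0]])
m=np.array([.7643,-.2893])+e*.115
print('expected edge proj at leaf right/left z.116:',[(proj(S,np.r_[m+e*y,.116])[0]-[355,235])*5+2 for y in(-.085,.085)])
a=S['color'][235:345,355:505,::-1]
cv2.imwrite('pics/s4.png',cv2.convertScaleAbs(cv2.resize(a,None,fx=5,fy=5,interpolation=cv2.INTER_CUBIC),alpha=1.3))
```

```text
15.95 [ 0.6873 -0.1583  0.1239] [-3.1399  0.      1.3988] [-8.4531  2.3348  8.4592] [ 0.295   1.8996 -0.0122] 40.00228464603424
0.2148141101339036
expected edge proj at leaf right/left z.116: [array([342.8054, 354.0166]), array([159.8994,   1.0801])]
```

View pics/s4.png

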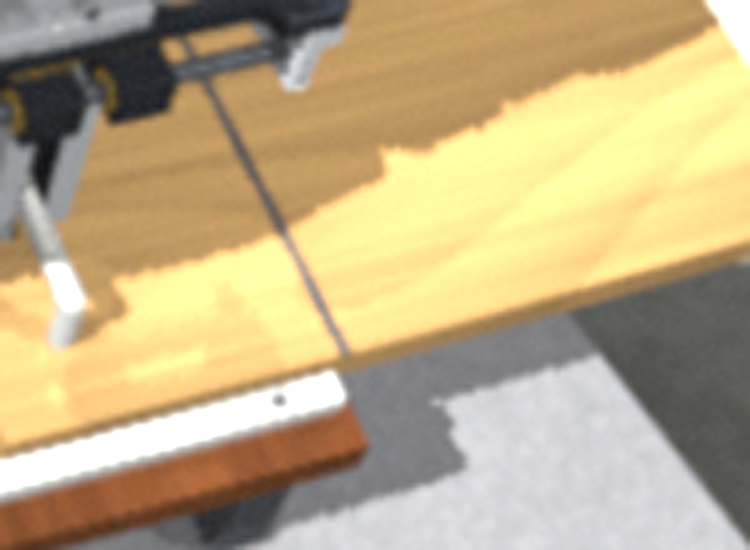

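The line's right end is at (345, 354), against (343, 354) expected for the shelf edge. The leaf is level and gripped with 40 N.

```bash
python3 -c "
from plant import ctrl
print(ctrl.sign_off())"
```

```text
the job is handed in; nothing more can be done
None
```

The job is handed in: the lever sits in the marked notch, the leaf is drawn out with its line within about 2 mm of the shelf's outer edge, and the gripper still holds its handle level; the hand-in returned no verdict.

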